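# Index the sample carousel by one hole

## Task

Press the orange cup of the sample carousel's spring plunger down with the closed fingertips until its pin leaves the hole, turn the table with it to the next hole on the side of the green peg, let the pin spring up fully into that hole and draw the hand clear. Grip and lift nothing, do not push on the vials, and leave the stopper, the beaker and the glass dish where they stand.

Things in the scene. Friction and masses are not known exactly. Their poses are not given: they have to be found in the camera images.
- index_base: round grey base of the carousel, 284 mm across, fixed on the worktop; origin at the centre of its underside. On it, 50 to 58 mm up, a flat fixed aluminium index ring (inner radius 103, outer 128 mm) with six holes 60 degrees apart on a radius of 115 mm; grey wall outside the ring up to 58 mm
- table_centre (a point): point on the table's turning axis (vertical), 58 mm above the worktop, level with the ring's top
- index_table (a joint): turn of the white table (radius 100 mm, top 22 mm above the worktop, inside the ring), rad: near 0 at the start; grows counterclockwise seen from above; the neighbouring holes are at +1.047 and -1.047, end stops at +-1.35. Turning takes about 2 to 4 N at the cup; with the pin up in a hole it is locked but for about 0.02 rad of play either way
- plunger (a joint): how far the plunger is pressed down, m: 0 up (spring 3 N), 0.015 at its stop (6.5 N). From about 0.010 the pin is clear below the ring and the table can turn; between holes the ring keeps the pin down at about 0.009 even if the cup is let go, and it snaps up by itself under the next hole (hole 4 mm wider than the pin)
- cup_floor (a point): centre of the floor inside the plunger's orange round cup, moves with it; 58 mm above the worktop with the plunger up. Cup 60 mm outside, 50 mm inside, rim 12 mm above this floor; it rides on the table 65 mm from the axis, so closed fingertips pressed on its floor can push sideways on the inside of the rim to turn the table
- pin_tip (a point): top of the orange round-ended pin (10 mm thick) on the plunger's arm, 115 mm from the axis in line with the cup, 60 mm above the worktop (2 mm above the ring) with the plunger up
- index_vials: five amber vials with white caps, 23 mm thick, tops 60 mm above the worktop, fixed on the table 65 mm from the axis at the other five 60 degree places
- green_peg: green round-headed peg, 14 mm thick, 34 mm tall, standing fixed on the ring's outer wall 134 mm from the axis, directly outside the hole to go to (one hole clockwise or counterclockwise from the start); origin at its foot, 58 mm above the worktop
- red_peg: the same peg in red, outside the neighbouring hole on the other side, the one not to go to; origin at its foot
- rubber_stopper: loose tan tapered rubber stopper, 24 mm across, 22 mm tall; origin at the centre of its underside
- small_beaker: loose small glass beaker, 56 mm across, 71 mm tall; origin at the centre of its underside
- glass_dish: loose flat glass dish, 88 mm across, 14 mm tall; origin at the centre of its underside

How it is judged:
By the outcome, as a careful person would: the job done as asked, in the order asked, and still so for the second after the job is handed in, with the robot touching nothing.
It also fails if it takes over 54 s, if anything falls off the work surface, if the arm or the gripper's body presses on something with over 40 N, if the wrist force passes 120 N, or if a joint passes its speed limit or range.

## Robot

A 6-joint arm with a two-finger parallel gripper is mounted at the origin on a cart in front of the work surface, level with it; the furniture and walls round the work are solid. World frame = base frame: x ahead of the robot, y to its left, z up, the work surface at z = 0. Lengths are in m, angles in rad, forces in N, time in s.
With the tool pointing down it reaches from about 0.35 to 0.975 m from the base axis. Payload 4.9 kg.
Tool frame: the origin (TCP) lies on the centre line of the jaws, within the pads' length; the fingertips stand manip.tip_reach ahead of it and the grasp point (between the pads) is the TCP (manip.tip_reach is the distance from the TCP to the fingertips, in m); z points along the fingers, y is the line along which they close (so a half turn about z gives the same grasp; the last joint's range is limited). The gripper opens to 85 mm and grips with 20 to 120 N. Pads are 22 mm wide; open, the fingers measure 114 mm over their backs; the gripper's body (76 mm by 85 mm) begins 54 mm behind the grasp point. The pads swing forward as they close: fully open they stand 13 mm farther back than shut.
Start: joints at [1.067, 0.053, 1.613, -0, 1.476, -0.119], TCP at [0.235, 0.579, 0.25] pointing down, gripper open.
Joint ranges: [-3.01, 3.01], [-1.01, 2.22], [0.06, 2.58], [-1.02, 4.17], [0.09, 2.62], [-3.14, 3.14]. Speed limits (rad/s): [2.57, 2.57, 3.14, 3.14, 3.14, 3.14].

## Interface

Orientations are given as a unit quaternion [w, x, y, z].
In Python, from plant import manip gives the robot as it stands. The module is installed in compiled form; this text tells all that it offers.
- The arm moves only by the tool move_arm, never from a script. Its argument "rows" is a list of rows, each a list of 7 numbers: the shift along the tool's x, y, z in cm, then the turn, a rotation vector about the tool's x, y, z in degrees, then the opening, from -1 (shut) to 1 (fully open). In form: [[tx, ty, tz, ax, ay, az, jaw], ...]. A call has 1 to 20 rows; each row shifts and turns the commanded pose from where the row before left it, along the tool's axes as they then stand; what a row does not reach is not made up. A row lasts 1/12 s, in which the tool goes at most 41.7 mm and 7.16 degrees, less where a joint would pass 70% of its speed; a pose out of reach is approached as far as the arm can. A call is refused whole if a number of a shift passes 4.17 or a number of a turn 7.16, either way. A call with a gripper value outside its range is refused whole. The fingers move at their own pace and stop on an object; the grip force is fixed at half the most. Time passes only in rows, so rows that do not move let the fingers close. It gives the time, the measured TCP pose, the force, the opening and the grip force at its end, in the units of the state.
- manip.state(): the state, without advancing time (a new reading comes with each control period).
- manip.grab_frame(name): name is "side" or "top"; returns a dict with "img" (420x560x3 uint8, blue, green, red), "mtx" (3x3 intrinsics, pixels), "R" (3x3) and "t" (3): a world point X has camera coordinates R X + t. Camera axes: x right, y down, z forward; pixel columns grow to the right and rows downward; lengths in m; the calibration is good to about 2 mm. A picture is of the moment at which its call begins. There is no depth.
- manip.job_done(): hands the job in; it is judged then, once.
The state is a dict: "time": time; "joint_pos": joint angles; "joint_vel": joint speeds; "joint_efforts": joint torques, N m; "tool_pos": TCP position; "tool_rot": TCP orientation; "contact_force": force on the tool from outside, world axes, zero at the start; "ft_torque": the same for the moment, N m; "gripper_width": opening from 0.0 (shut) to 1.0 (fully open); "grasp_force": force on a finger pad.
Only numpy, scipy, OpenCV 4.12 (cv2) and the standard library are available. Lean on these libraries where they do the work, as an engineer would, in place of code of your own. Each camera call takes 0.05 s, during which the arm holds its last target. There are 200 camera calls.

## Working session

There is one attempt and no reset: what is moved stays moved. The work goes in short steps, Python scripts to look and compute and a tool call to move; the robot and the scene stay as the last step left them, time stands still between calls to the robot, and variables do not carry over. Pictures are saved under pics/ and viewed, at most 10 in all, crops included, and the job is handed in when it is done.

Besides the shell and the picture viewer there is one more tool, called after ">>>" as name([rows], argument=value, ...), one row to a line, values as JSON. move_arm: Moves the arm, as the interface text tells. Its arguments: {"type":"object","properties":{"rows":{"type":"array","items":{"type":"array","items":{"type":"number"}}}},"required":["rows"]}

```bash
mkdir -p pics
python3 - <<'E'
from plant import manip
import cv2,numpy as np
print(manip.state(), manip.tip_reach)
for n in("side","top"):
    f=manip.grab_frame(n); cv2.imwrite(f"pics/{n}0.png",f["img"]); np.savez(f"{n}0.npz",**f)
    print(n,f["mtx"],f["R"],f["t"],-f["R"].T@f["t"])
E
```

```text
{'time': 0.0, 'joint_pos': array([ 1.06705093e+00,  5.33691802e-02,  1.61429022e+00,  2.73272712e-06,
        1.47597894e+00, -1.19028211e-01]), 'joint_vel': array([ 0.00229664, -0.00071944,  0.00053313, -0.00109271,  0.00223997,
        0.00095169]), 'joint_efforts': array([ 1.16829406e-04, -3.93687022e+01, -3.70172346e+01, -1.48331828e-04,
        7.25083562e-03,  2.38424337e-05]), 'tool_pos': array([0.23429542, 0.57880026, 0.24905759]), 'tool_rot': array([-3.14672784e-04,  1.91174542e-01,  9.81555525e-01, -9.73238738e-04]), 'contact_force': array([ 0.06479149, -0.16904688, -0.11776113]), 'ft_torque': array([-0.03369737, -0.02304096, -0.04519806]), 'grasp_force': 0.0, 'gripper_width': 0.997932268447676} 0.019
side [[462.05751178   0.         279.03654694]
 [  0.         462.05751178 207.83770935]
 [  0.           0.           1.        ]] [[-0.8243952  -0.56600552  0.00321124]
 [-0.37497111  0.54188337 -0.75216958]
 [ 0.42399202 -0.62128911 -0.65896177]] [0.195267   0.40001844 0.49997538] [0.09898697 0.20438812 0.62971931]
top [[416.48975168   0.         277.39079406]
 [  0.         416.48975168 214.69760435]
 [  0.           0.           1.        ]] [[ 2.77037719e-02 -9.99616044e-01 -5.14848995e-04]
 [-9.88630095e-01 -2.73231455e-02 -1.47864742e-01]
 [ 1.47793901e-01  4.60540630e-03 -9.89007459e-01]] [-0.35560222  0.4535126   0.85506264] [ 0.33183468 -0.3470122   0.91253877]
```

View pics/side0.png

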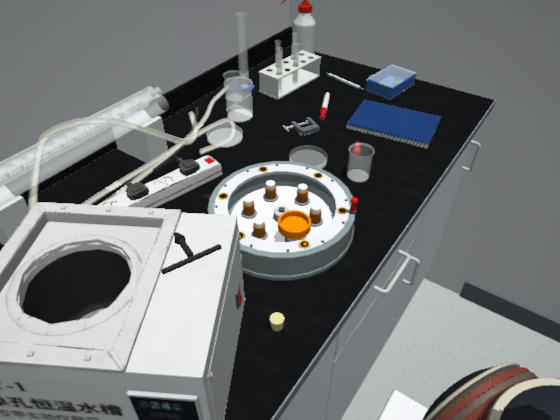

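View pics/top0.png

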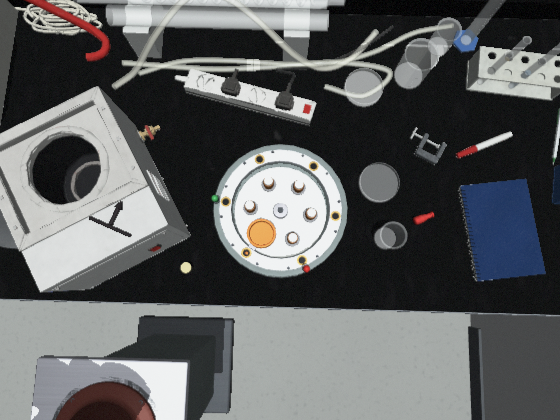

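The top view shows the carousel centred near (281,211), the cup at (262,234), the pin at (246,252), the green peg at (215,199) and the red peg at (306,269). In the side view the cup is at (294,225) and the red peg at (355,205). I'll enlarge both.

Run:
```python
import cv2
a=cv2.imread("pics/side0.png")[145:285,195:375]; b=cv2.imread("pics/top0.png")[135:285,200:360]
cv2.imwrite("pics/s1.png",cv2.resize(a,None,fx=4,fy=4,interpolation=cv2.INTER_CUBIC)); cv2.imwrite("pics/t1.png",cv2.resize(b,None,fx=4,fy=4,interpolation=cv2.INTER_CUBIC))
```

```text
(no output)
```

View pics/s1.png

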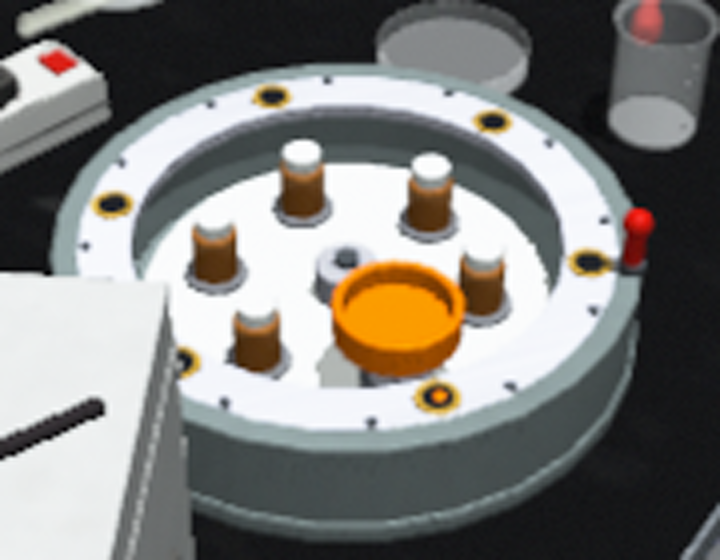

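View pics/t1.png

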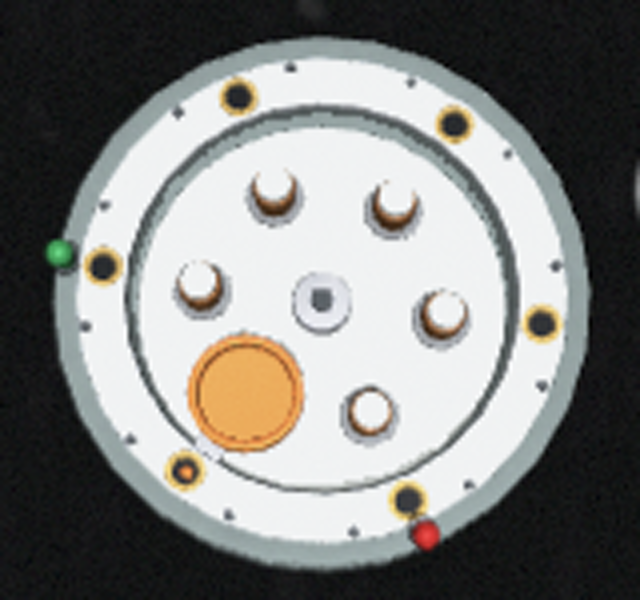

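In the crops, the top view shows holes at (103,266) beside the green peg, (239,97), (455,124), (541,323), (407,500) beside the red peg, and the pin at (185,470). The side view shows the pin at (437,397) and the other holes, with the green peg hidden behind the white box.

```bash
cat > h.py <<'E'
import numpy as np,cv2
F={n:dict(np.load(f"{n}0.npz")) for n in("side","top")}
off={"side":(195,145),"top":(200,135)}
def full(n,p): return (np.array(p,float)+.5)/4-.5+off[n]
def P(n): f=F[n]; return f["mtx"]@np.c_[f["R"],f["t"]]
def tri(t,s):
    X=cv2.triangulatePoints(P("top"),P("side"),full("top",t),full("side",s)).ravel(); return X[:3]/X[3]
def plane(n,p,z):
    f=F[n]; d=f["R"].T@np.linalg.inv(f["mtx"])@[*full(n,p),1]; c=-f["R"].T@f["t"]; return c+d*(z-c[2])/d[2]
E
python3 - <<'E'
from h import *
np.set_printoptions(precision=4,suppress=True)
T=dict(B=(239,97),C=(455,124),D=(541,323),E=(407,500),cup=(246,392),red=(427,535),pin=(186,471))
S=dict(B=(112,203),C=(271,96),D=(492,121),E=(590,262),cup=(398,308),red=(638,222),pin=(438,397))
X={k:tri(T[k],S[k]) for k in T}
for k in X: print(k,X[k])
ring=lambda n,Q:np.mean([plane(n,Q[a],.058) for a in"BCDE"]and[(plane(n,Q[a],.058)+plane(n,Q[b],.058))/2 for a,b in(("B","E"),)],0)
print("centre top",ring("top",T),"side",ring("side",S))
from scipy.optimize import least_squares
for n,Q in(("top",T),("side",S)):
    pts=np.array([plane(n,Q[a],.056)[:2] for a in"BCDE"])
    r=least_squares(lambda v:(pts-v[:2]-.115*np.c_[np.cos(v[2]-np.arange(4)*np.pi/3),np.sin(v[2]-np.arange(4)*np.pi/3)]).ravel(),[*pts.mean(0),np.pi/3])
    print(n,r.x,r.cost**.5,"cup plane",plane(n,Q["cup"],.058), "pin",plane(n,Q["pin"],.060))
print("green",plane("top",(59,252),.088),"greenhole",plane("top",(103,266),.056))
E
```

```text
B [ 0.5772 -0.3019  0.0588]
C [ 0.5656 -0.4164  0.0584]
D [ 0.4602 -0.4626  0.0588]
E [ 0.3669 -0.395   0.0589]
cup [ 0.4193 -0.3114  0.0658]
red [ 0.3492 -0.4035  0.0858]
pin [ 0.3789 -0.2816  0.0575]
centre top [ 0.4731 -0.3481  0.058 ] side [ 0.4718 -0.3495  0.058 ]
top [ 0.4736 -0.3482  0.4177] 0.00047193816316419427 cup plane [ 0.4213 -0.3106  0.058 ] pin [ 0.3797 -0.2814  0.06  ]
side [ 0.4733 -0.3516  0.4188] 0.0010653325632626175 cup plane [ 0.4228 -0.3189  0.058 ] pin [ 0.3769 -0.2798  0.06  ]
green [ 0.4863 -0.2153  0.088 ] greenhole [ 0.4855 -0.2336  0.056 ]
```

Run:
```python
from h import *
np.set_printoptions(precision=3,suppress=True)
q=lambda n,p:(np.array(p)-off[n]+.5)*4-.5
for t,s in(((189,236),(241,218)),((47,291),(208,420)),((100,87),(35,206)),((136,154),(142,211))):
    print(tri(q("top",t),q("side",s)))
for p in((189,236),(47,291),(100,87),(0,155),(0,215)): print(p,plane("top",q("top",p),.2))
```

```text
[ 0.413 -0.179  0.174]
[0.288 0.068 0.142]
[ 0.668 -0.011  0.193]
[ 0.539 -0.09   0.193]
(189, 236) [ 0.397 -0.193  0.2  ]
(47, 291) [0.298 0.041 0.2  ]
(100, 87) [ 0.663 -0.016  0.2  ]
(0, 155) [0.531 0.15  0.2  ]
(0, 215) [0.425 0.136 0.2  ]
```

The centre is at (0.473,-0.349), with the pin at 144° and the goal hole at 84°, so the turn is clockwise. The bath box, about 0.2 m high, lies on the way, so I lift first and square the yaw to the world axes.

>>> move_arm([
  [0, 0, -3, 0, 0, -5.5, -1],
  [0, 0, -3, 0, 0, -5.5, -1],
  [0, 0, -3, 0, 0, -5.5, -1],
  [0, 0, -3, 0, 0, -5.5, -1],
  [0, 0, -3, 0, 0, 0, -1],
  [0, 0, 0, 0, 0, 0, -1],
])

```text
time: 0.6
tool_pos: [0.2353, 0.5806, 0.4084]
tool_rot: [0.003, 0.0, 1.0, 0.005]
contact_force: [0.1, 0.1, 1.6]
gripper_width: 0.144
grasp_force: 0.0
```

>>> move_arm([
  [-1.5, -2.7, 0, 0, 0, 0, -1],
  [-1.5, -2.7, 0, 0, 0, 0, -1],
  [-1.5, -2.7, 0, 0, 0, 0, -1],
  [-1.5, -2.7, 0, 0, 0, 0, -1],
  [-1.5, -2.7, 0, 0, 0, 0, -1],
  [-1.5, -2.7, 0, 0, 0, 0, -1],
  [-1.5, -2.7, 0, 0, 0, 0, -1],
  [-1.5, -2.7, 0, 0, 0, 0, -1],
  [-1.5, -2.7, 0, 0, 0, 0, -1],
  [-1.5, -2.7, 0, 0, 0, 0, -1],
  [-1.5, -2.7, 0, 0, 0, 0, -1],
  [-1.5, -2.7, 0, 0, 0, 0, -1],
  [-1.5, -2.7, 0, 0, 0, 0, -1],
  [-1.5, -2.7, 0, 0, 0, 0, -1],
  [-1.5, -2.7, 0, 0, 0, 0, -1],
  [-1.5, -2.7, 0, 0, 0, 0, -1],
  [-1.5, -2.7, 0, 0, 0, 0, -1],
  [-1.5, -2.7, 0, 0, 0, 0, -1],
  [0, 0, 0, 0, 0, 0, -1],
])

```text
time: 2.18
tool_pos: [0.5056, 0.0892, 0.3986]
tool_rot: [-0.001, 0.003, 1.0, -0.001]
contact_force: [-0.8, 0.3, 0.2]
gripper_width: 0.002
grasp_force: 0.0
```

>>> move_arm([
  [0.5, -2.7, 0, 0, 0, 0, -1],
  [0.5, -2.7, 0, 0, 0, 0, -1],
  [0.5, -2.7, 0, 0, 0, 0, -1],
  [0.5, -2.7, 0, 0, 0, 0, -1],
  [0.5, -2.7, 0, 0, 0, 0, -1],
  [0.5, -2.7, 0, 0, 0, 0, -1],
  [0.5, -2.7, 0, 0, 0, 0, -1],
  [0.5, -2.7, 0, 0, 0, 0, -1],
  [0.5, -2.7, 0, 0, 0, 0, -1],
  [0.5, -2.7, 0, 0, 0, 0, -1],
  [0.5, -2.7, 0, 0, 0, 0, -1],
  [0.5, -2.7, 0, 0, 0, 0, -1],
  [0.5, -2.7, 0, 0, 0, 0, -1],
  [0.5, -2.7, 0, 0, 0, 0, -1],
  [0.5, -2.7, 0, 0, 0, 0, -1],
  [0, 0, 0, 0, 0, 0, -1],
  [0, 0, 0, 0, 0, 0, -1],
])

```text
time: 3.6
tool_pos: [0.4285, -0.3122, 0.3991]
tool_rot: [-0.001, 0.001, 1.0, 0.001]
contact_force: [0.3, -0.8, -0.5]
gripper_width: -0.001
grasp_force: 0.0
```

>>> move_arm([
  [0.8, 0.1, 0, 0, 0, 0, -1],
  [0, 0, 2.5, 0, 0, 0, -1],
  [0, 0, 2.5, 0, 0, 0, -1],
  [0, 0, 2.5, 0, 0, 0, -1],
  [0, 0, 2.5, 0, 0, 0, -1],
  [0, 0, 2.5, 0, 0, 0, -1],
  [0, 0, 2.5, 0, 0, 0, -1],
  [0, 0, 2.5, 0, 0, 0, -1],
  [0, 0, 2.5, 0, 0, 0, -1],
  [0, 0, 2.5, 0, 0, 0, -1],
  [0, 0, 2.5, 0, 0, 0, -1],
  [0, 0, 2.5, 0, 0, 0, -1],
  [0, 0, 0, 0, 0, 0, -1],
  [0, 0, 0, 0, 0, 0, -1],
])

```text
time: 4.77
tool_pos: [0.4202, -0.3091, 0.1243]
tool_rot: [-0.001, -0.0, 1.0, 0.001]
contact_force: [0.4, 0.2, -0.9]
gripper_width: -0.001
grasp_force: 0.0
```

Run:
```python
from plant import manip
import cv2,numpy as np
a=manip.grab_frame("side")["img"][130:285,195:375]; b=manip.grab_frame("top")["img"][130:285,180:360]
print(manip.state()["tool_pos"],manip.state()["joint_pos"])
r=lambda i:cv2.resize(i,None,fx=3.2 if i is a else 2.2,fy=3.2 if i is a else 2.2,interpolation=cv2.INTER_CUBIC)
cv2.imwrite("pics/c2.png",np.hstack([cv2.resize(a,(400,344)),cv2.resize(b,(400,344))]))
```

```text
[ 0.42179079 -0.31102922  0.12736122] [-7.77478369e-01 -8.13445228e-02  1.95840341e+00  5.61972882e-05
  1.26159013e+00 -2.34837155e+00]
```

View pics/c2.png

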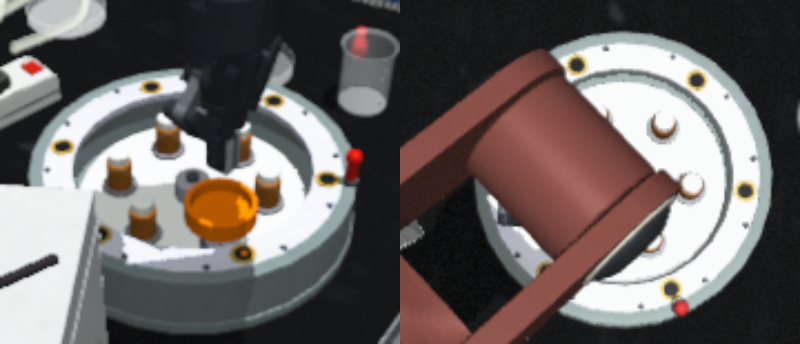

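The fingertips are right above the cup (left panel, near (220,168)). Nothing is touched so far. Lowering to contact.

>>> move_arm([
  [0, 0, 1.5, 0, 0, 0, -1],
  [0, 0, 1.5, 0, 0, 0, -1],
  [0, 0, 1, 0, 0, 0, -1],
  [0, 0, 0.5, 0, 0, 0, -1],
  [0, 0, 0, 0, 0, 0, -1],
  [0, 0, 0, 0, 0, 0, -1],
])

```text
time: 5.37
tool_pos: [0.4213, -0.3112, 0.0812]
tool_rot: [0.0, 0.0, 1.0, -0.0]
contact_force: [0.2, -0.0, 0.4]
gripper_width: 0.003
grasp_force: 0.0
```

>>> move_arm([
  [0, 0, 0.4, 0, 0, 0, -1],
  [0, 0, 0.4, 0, 0, 0, -1],
  [0, 0, 0, 0, 0, 0, -1],
  [0, 0, 0, 0, 0, 0, -1],
])

```text
time: 5.7
tool_pos: [0.4216, -0.3117, 0.0733]
tool_rot: [0.001, 0.0, 1.0, -0.001]
contact_force: [1.3, -0.7, 3.1]
gripper_width: 0.005
grasp_force: 1.7
```

>>> move_arm([
  [0, 0, 0.3, 0, 0, 0, -1],
  [0, 0, 0.3, 0, 0, 0, -1],
  [0, 0, 0.25, 0, 0, 0, -1],
  [0, 0, 0, 0, 0, 0, -1],
  [0, 0, 0, 0, 0, 0, -1],
])

```text
time: 6.12
tool_pos: [0.4215, -0.3116, 0.0644]
tool_rot: [0.001, 0.0, 1.0, -0.001]
contact_force: [2.2, -1.1, 5.6]
gripper_width: 0.004
grasp_force: 2.8
```

>>> move_arm([
  [-0.21, 0.27, 0, 0, 0, 0, -1],
  [-0.22, 0.26, 0, 0, 0, 0, -1],
  [-0.23, 0.25, 0, 0, 0, 0, -1],
  [-0.25, 0.23, 0, 0, 0, 0, -1],
  [-0.26, 0.22, 0, 0, 0, 0, -1],
  [-0.27, 0.21, 0, 0, 0, 0, -1],
  [0, 0, 0, 0, 0, 0, -1],
])

```text
time: 6.7
tool_pos: [0.4352, -0.2965, 0.0639]
tool_rot: [-0.001, 0.0, 1.0, -0.0]
contact_force: [-0.6, -1.0, 5.8]
gripper_width: -0.005
grasp_force: 2.8
```

Run:
```python
from plant import manip
import cv2,numpy as np
f=manip.grab_frame("side")["img"][145:285,195:375]
s=manip.state();print(s["tool_pos"],s["contact_force"])
cv2.imwrite("pics/c3.png",cv2.resize(f,None,fx=4,fy=4,interpolation=cv2.INTER_CUBIC))
```

```text
[ 0.43514266 -0.29650852  0.06391817] [-0.21105149 -0.97692567  6.02309551]
```

View pics/c3.png

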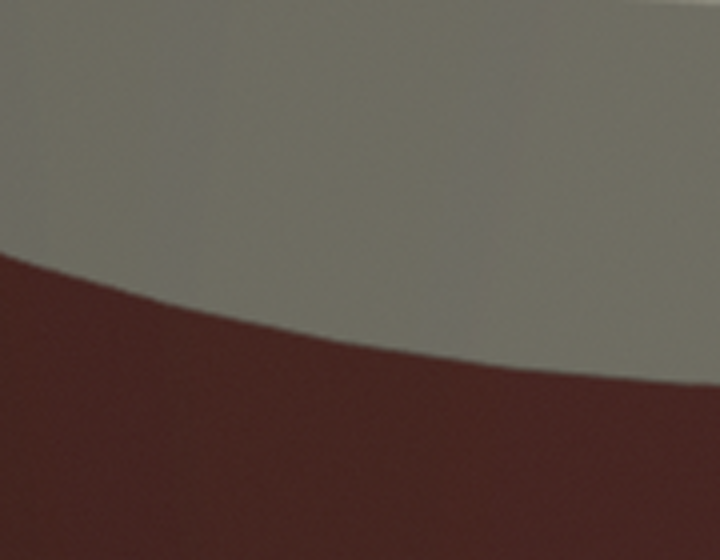

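The side view is blocked by the elbow, so I go by force. The tip has moved 20 mm against only about 1 N, so the pin is free and the table turns.

>>> move_arm([
  [-0.28, 0.19, 0, 0, 0, 0, -1],
  [-0.29, 0.18, 0, 0, 0, 0, -1],
  [-0.3, 0.16, 0, 0, 0, 0, -1],
  [-0.31, 0.15, 0, 0, 0, 0, -1],
  [-0.31, 0.13, 0, 0, 0, 0, -1],
  [-0.32, 0.11, 0, 0, 0, 0, -1],
])

```text
time: 7.25
tool_pos: [0.4524, -0.2873, 0.0635]
tool_rot: [-0.002, 0.0, 1.0, 0.0]
contact_force: [-3.2, -1.5, 5.2]
gripper_width: -0.005
grasp_force: 2.9
```

Run:
```python
from plant import manip
import cv2,numpy as np
a=manip.grab_frame("side")["img"]; b=manip.grab_frame("top")["img"]
s=manip.state();print(s["tool_pos"],s["contact_force"])
cv2.imwrite("pics/c4.png",np.hstack([cv2.resize(a,(400,300)),cv2.resize(b[130:280,190:390],(400,300),interpolation=cv2.INTER_CUBIC)]))
```

```text
[ 0.45300227 -0.28709566  0.06365331] [-0.11124363 -0.26004806  6.04692114]
```

View pics/c4.png

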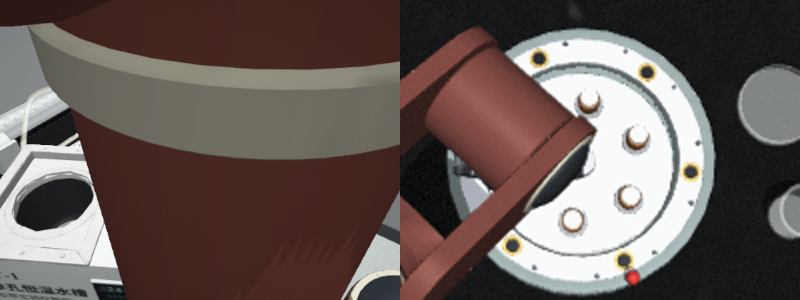

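The right panel shows the table turned: vial caps at (590,97), (637,134), (629,194), (572,216), and the pin's old hole empty at (512,245). I'll compute the table angle from the caps.

Run:
```python
from h import *
np.set_printoptions(precision=4,suppress=True)
C=np.array([.4735,-.3485])
for p in((590,97),(637,134),(629,194),(572,216)):
    u=np.array([190+(p[0]-400)/2-.25,130+p[1]/2-.25])
    X=plane("top",(u-off["top"]+.5)*4-.5,.06)[:2]-C; print(np.hypot(*X),np.degrees(np.arctan2(X[1],X[0])))
```

```text
0.06389825344855266 -7.037307089877414
0.06304970441807212 -66.34443856822116
0.06315646509088842 -126.80749366443318
0.0626363558561758 173.12387420725196
```

>>> move_arm([
  [-0.33, 0.1, 0, 0, 0, 0, -1],
  [-0.33, 0.08, 0, 0, 0, 0, -1],
  [-0.33, 0.06, 0, 0, 0, 0, -1],
  [-0.34, 0.05, 0, 0, 0, 0, -1],
  [-0.34, 0.03, 0, 0, 0, 0, -1],
  [0, 0, 0, 0, 0, 0, -1],
  [0, 0, -0.35, 0, 0, 0, -1],
  [0, 0, -0.3, 0, 0, 0, -1],
  [0, 0, 0, 0, 0, 0, -1],
])

```text
time: 8.1
tool_pos: [0.4696, -0.2837, 0.07]
tool_rot: [-0.0, 0.0, 1.0, 0.0]
contact_force: [0.1, -0.2, -0.1]
gripper_width: 0.001
grasp_force: 0.0
```

The force is zero, so the ring is holding the pin down. Now I push the rim slowly, with the tip off the floor, so the pin can snap up by itself.

>>> move_arm([
  [-0.17, 0.01, 0, 0, 0, 0, -1],
  [-0.17, 0, 0, 0, 0, 0, -1],
  [-0.17, 0, 0, 0, 0, 0, -1],
  [-0.17, -0.01, 0, 0, 0, 0, -1],
  [-0.17, -0.01, 0, 0, 0, 0, -1],
])

```text
time: 8.52
tool_pos: [0.4766, -0.284, 0.0692]
tool_rot: [-0.003, 0.0, 1.0, 0.0]
contact_force: [-7.1, -1.6, 1.9]
gripper_width: 0.0
grasp_force: 3.4
```

>>> move_arm([
  [-0.15, -0.01, 0, 0, 0, 0, -1],
  [-0.15, -0.02, 0, 0, 0, 0, -1],
  [0, 0, 0, 0, 0, 0, -1],
])

```text
time: 8.77
tool_pos: [0.48, -0.2846, 0.0693]
tool_rot: [-0.002, 0.0, 1.0, 0.0]
contact_force: [-6.1, -1.4, 0.5]
gripper_width: -0.003
grasp_force: 2.3
```

>>> move_arm([
  [-0.12, -0.02, 0, 0, 0, 0, -1],
  [-0.12, -0.02, 0, 0, 0, 0, -1],
  [0, 0, 0, 0, 0, 0, -1],
])

```text
time: 9.02
tool_pos: [0.4823, -0.2849, 0.0693]
tool_rot: [-0.002, 0.0, 1.0, 0.0]
contact_force: [-6.2, -1.5, 1.5]
gripper_width: -0.005
grasp_force: 2.3
```

>>> move_arm([
  [-0.1, -0.02, 0, 0, 0, 0, -1],
  [-0.1, -0.02, 0, 0, 0, 0, -1],
  [0, 0, 0, 0, 0, 0, -1],
])

```text
time: 9.27
tool_pos: [0.4842, -0.2852, 0.0693]
tool_rot: [-0.003, 0.0, 1.0, 0.0]
contact_force: [-5.6, -1.0, 0.4]
gripper_width: 0.0
grasp_force: 2.4
```

>>> move_arm([
  [-0.1, -0.02, 0, 0, 0, 0, -1],
  [0, 0, 0, 0, 0, 0, -1],
])

```text
time: 9.43
tool_pos: [0.4852, -0.2854, 0.0693]
tool_rot: [-0.003, 0.0, 1.0, 0.0]
contact_force: [-5.1, -1.3, 1.5]
gripper_width: -0.002
grasp_force: 2.4
```

>>> move_arm([
  [-0.1, -0.02, 0, 0, 0, 0, -1],
  [0, 0, 0, 0, 0, 0, -1],
])

```text
time: 9.6
tool_pos: [0.4862, -0.2856, 0.0693]
tool_rot: [-0.002, 0.0, 1.0, 0.0]
contact_force: [-5.5, -1.6, 2.0]
gripper_width: 0.002
grasp_force: 2.4
```

>>> move_arm([
  [-0.08, -0.02, 0, 0, 0, 0, -1],
  [0, 0, 0, 0, 0, 0, -1],
])

```text
time: 9.77
tool_pos: [0.4881, -0.2857, 0.0696]
tool_rot: [-0.001, 0.001, 1.0, 0.001]
contact_force: [1.2, 0.2, 3.2]
gripper_width: -0.002
grasp_force: 2.5
```

The side force dropped and the upward push rose to 3.2 N, so the pin has snapped up. I'll ease back and lift straight out.

>>> move_arm([
  [0.15, 0, 0, 0, 0, 0, -1],
  [0.15, 0, -0.2, 0, 0, 0, -1],
  [0.1, 0, -0.4, 0, 0, 0, -1],
  [0.1, 0, -0.4, 0, 0, 0, -1],
  [0, 0, -0.4, 0, 0, 0, -1],
  [0, 0, 0, 0, 0, 0, -1],
])

```text
time: 10.27
tool_pos: [0.4839, -0.2862, 0.0852]
tool_rot: [0.0, 0.0, 1.0, -0.0]
contact_force: [0.0, -0.1, -0.1]
gripper_width: -0.0
grasp_force: 0.0
```

>>> move_arm([
  [0, 0, -1, 0, 0, 0, -1],
  [0, 0, -2, 0, 0, 0, -1],
  [0, 0, -3, 0, 0, 0, -1],
  [0, 0, -3, 0, 0, 0, -1],
  [0, 0, -3, 0, 0, 0, -1],
  [0, 0, -3, 0, 0, 0, -1],
  [0, 0, -3, 0, 0, 0, -1],
  [0, 0, -3, 0, 0, 0, -1],
  [0, 0, -3, 0, 0, 0, -1],
  [0, 0, -3, 0, 0, 0, -1],
  [0, 0, 0, 0, 0, 0, -1],
  [0, 0, 0, 0, 0, 0, -1],
])

```text
time: 11.27
tool_pos: [0.4843, -0.2863, 0.3576]
tool_rot: [0.002, 0.0, 1.0, -0.002]
contact_force: [0.6, 0.3, -1.7]
gripper_width: 0.004
grasp_force: 0.0
```

>>> move_arm([
  [0, -3, 0, 0, 0, 0, -1],
  [0, -3, 0, 0, 0, 0, -1],
  [0, -3, 0, 0, 0, 0, -1],
  [0, -3, 0, 0, 0, 0, -1],
  [0, -3, 0, 0, 0, 0, -1],
  [0, -3, 0, 0, 0, 0, -1],
  [0, -3, 0, 0, 0, 0, -1],
  [0, -3, 0, 0, 0, 0, -1],
  [0, -3, 0, 0, 0, 0, -1],
  [0, -3, 0, 0, 0, 0, -1],
  [0, 0, 0, 0, 0, 0, -1],
  [0, 0, 0, 0, 0, 0, -1],
  [0, 0, 0, 0, 0, 0, -1],
])

```text
time: 12.35
tool_pos: [0.4833, -0.5852, 0.3523]
tool_rot: [-0.001, 0.0, 1.0, 0.002]
contact_force: [0.1, 0.0, 0.2]
gripper_width: 0.001
grasp_force: 0.0
```

Run:
```python
from plant import manip
import cv2,numpy as np
a=manip.grab_frame("side")["img"]; b=manip.grab_frame("top")["img"]
s=manip.state();print(s["tool_pos"],s["contact_force"])
r=lambda i:cv2.resize(i,(400,320),interpolation=cv2.INTER_CUBIC)
cv2.imwrite("pics/c5.png",np.hstack([r(a[145:289,195:375]),r(b[135:279,195:375])]))
cv2.imwrite("pics/c6.png",np.hstack([cv2.resize(a,(400,300)),cv2.resize(b,(400,300))]))
```

```text
[ 0.48378321 -0.58468964  0.35401741] [-0.044713    0.16605145  0.21389114]
```

View pics/c5.png

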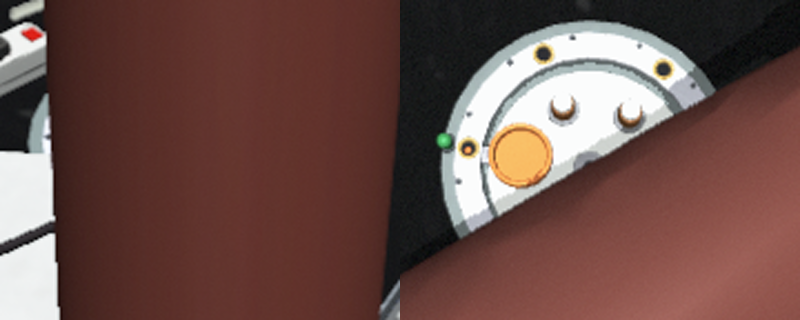

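The cup and pin stand at the green peg: the pin shows orange in its hole at (468,148), right panel. I'll compare it with the start image to be sure it is fully up.

Run:
```python
from plant import manip
import cv2,numpy as np
b=manip.grab_frame("top")["img"]; a=cv2.imread("pics/top0.png")
r=lambda i:cv2.resize(i,(400,400),interpolation=cv2.INTER_NEAREST)
cv2.imwrite("pics/c7.png",np.hstack([r(a[232:272,226:266]),r(b[182:222,206:246])]))
```

```text
(no output)
```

View pics/c7.png

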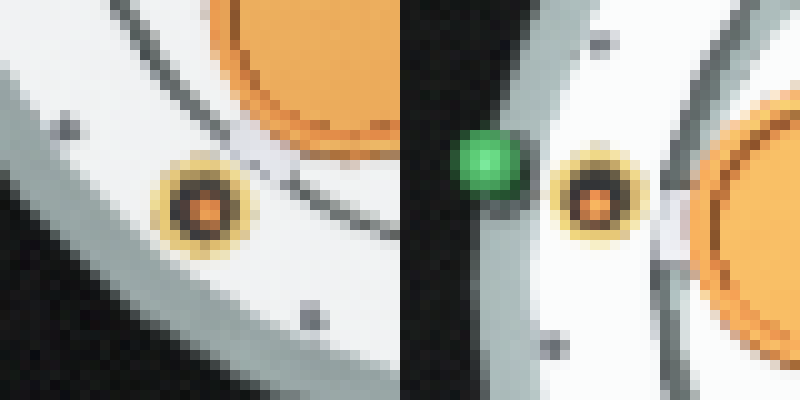

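The pin is as bright and as large in the green peg's hole as it was at the start, so it is fully up. Handing in.

```bash
python3 -c "
from plant import manip
print(manip.job_done())"
```

```text
the job is handed in; nothing more can be done
None
```

I pressed the plunger down, turned the table one hole clockwise to the green peg, the pin sprang up into that hole, and the hand is clear; the job is handed in, but no verdict came back.

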